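Close, latch and start the mini centrifuge

TASK

Get the bench centrifuge ready and set it going using only your fingertips: push the open lid gently down until it is fully shut, without slamming it, then push the sliding latch tab fully home over the lid's lip, and only then press the round start button all the way down and let it come back up. Do not lift, tip or shove the centrifuge along the bench, and leave the rack, dishes, glassware, burner and tube standing where they are.

Things in the scene. Friction and masses are not known exactly. Their poses are not given: they have to be found in the camera images.
- centrifuge: White mini centrifuge, 3.5 kg, loose on rubber feet. Housing 215 (x) x 180 (y) x 85 mm high. Origin at bench level, mid-width; housing spans x -115 (front edge) to +100 mm (rear). +x front to rear, +y left seen from the front, z up; yaw up to 0.4 rad. Front deck (x -115 to -45, height 85): start button at y -60, latch at y 0, unused fixed dial (radius 12, 12 high) at y +60; lid behind.
- lid (a joint): Angle of the lid in rad: 0 fully shut (a hard stop, lid level), about 0.85 to 1.25 open at the start, 1.4 at most. Stiff friction hinge (0.22 N m): the lid stays wherever it is left and follows only while pushed, 2 to 3 N near its front edge.
- lid_hinge (a point): Middle of the lid's hinge axis, at the centrifuge's x = +85 mm, y = 0, height 85.5 mm; the axis runs along the centrifuge's y.
- lid_push (a point): Place to push: on the mid-line of the lid's outer (upper) face, 115 mm from the hinge axis along the lid, 13 mm off the underside plane through the axis. Frame turns with the lid: z = outer normal (up when shut), -x from hinge to front edge. Lid: grey slab 130 mm long, 160 wide, 13 thick, with a lip 50 wide, 6 thick jutting 15 mm from its front edge. Open, the front edge stands up.
- latch (a joint): Travel of the latch in m: 0 fully drawn back to the front, 0.022 fully home (a hard stop); starts at 0 to 0.004. Slides along the centrifuge's +x with 2 N friction and stays where left. Its tongue (8 to 13 mm above the deck, reaching 26 mm to the rear of the tab's front face) slides over the lip of the shut lid without touching; pushed early, it blocks the lid.
- latch_tab (a point): Centre of the front face (facing the centrifuge's -x) of the latch's upright steel tab, 18 mm above the latch's underside, i.e. 103.5 mm above the bench. The tab is 32 mm wide (y), 12 mm thick (x) and its top is 26 mm above the deck. Push this face along +x.
- start (a joint): Depth of the start button in m: 0 up, 0.005 fully down. A spring brings it up; about 1.5 N to begin, 4 N fully down.
- start_top (a point): Centre of the top of the round grey start button (radius 13 mm), 95 mm above the bench when up, 10 mm above the deck; pressed straight down.
- rack: Bystander: red tube rack 78 x 150 x 55 mm with capped tubes to 78 mm high, left of the centrifuge. Origin centre of underside.
- dishes: Bystander: stack of three culture dishes, 88 mm across, 44 mm high, right of the centrifuge. Origin centre of underside.
- beaker: Bystander: empty glass beaker, 66 mm across, 85 mm high, right of the centrifuge near its rear. Origin centre of underside.
- reagent: Bystander: glass jar with orange cap, 60 mm across, 110 mm high, towards the back of the bench. Origin centre of underside.
- burner: Bystander: metal burner, base 80 mm across, 122 mm high, out to the left. Origin centre of underside.
- tube: Bystander: standing 50 ml tube with orange cap, 32 mm across, 96 mm high, out to the right. Origin centre of underside.

How it is judged:
On the way, in this order (a step that is already met when the one before it is completed fails the run):
1. the lid is pushed fully shut (value of joint lid below 0.04 rad), for 0.1 s.
2. the latch is pushed fully home (value of joint lid below 0.04 rad and value of joint latch above 0.0195 m), for 0.1 s.
3. the start button is pressed down, lid shut and latched (all of step 2 and value of joint start above 0.004 m), for 0.05 s.
At the end, for the whole second after the job is handed in: Lid shut to within 0.04 rad, latch at least 19.5 mm along its 22 mm travel, start button back up (within 1.5 mm) after having gone down more than 4 mm, centrifuge at rest within 20 mm of where it stood, bystanders upright and within 30 mm of their places (all of step 2 and value of joint start below 0.0015 m and distance of centrifuge from where it was at the start of the episode below 0.02 m and angle between centrifuge's own z axis and vertical below 0.06 rad and linear speed of centrifuge below 0.02 m/s and distance of each of rack, dishes, beaker, reagent, burner, tube from where it was at the start of the episode below 0.03 m and angle between each of rack, dishes, beaker, reagent, burner, tube's own z axis and vertical below 0.2 rad); the robot touches nothing.
It fails at once if something other than the fingers (arm or gripper body) pushes on the centrifuge with over 5 N (contact force between the arm and centrifuge above 5 N).
It fails at once if the lid is slammed (closing faster than 3 rad/s) (velocity of joint lid below -3 rad/s).
It fails at once if out of order: the latch is pushed past 12 mm while the lid is still open by more than 0.1 rad, or the start button pressed more than 3 mm before the lid is shut and the latch home ((value of joint latch above 0.012 m and value of joint lid above 0.1 rad) or (value of joint start above 0.003 m and (value of joint lid above 0.06 rad or value of joint latch below 0.0185 m))).
It fails at once if the centrifuge is shoved more than 20 mm, lifted more than 8 mm or tipped (distance of centrifuge from where it was at the start of the episode above 0.02 m or angle between centrifuge's own z axis and vertical above 0.06 rad or height (world z) of centrifuge above 0.008 m).
It fails at once if a bystander is lifted, knocked over or pushed more than 30 mm (distance of any of rack, dishes, beaker, reagent, burner, tube from where it was at the start of the episode above 0.03 m or angle between any of rack, dishes, beaker, reagent, burner, tube's own z axis and vertical above 0.3 rad or height (world z) of any of rack, dishes, beaker, reagent, burner, tube above 0.015 m).
It also fails if it takes over 48 s, if anything falls off the work surface, if the arm or the gripper's body presses on something with over 40 N, if the wrist force passes 120 N, or if a joint passes its speed limit or range.

ROBOT

A 7-joint arm with a two-finger parallel gripper is mounted at the origin on the work surface. World frame = base frame: x ahead of the robot, y to its left, z up, the work surface at z = 0. Lengths are in m, angles in rad, forces in N, time in s.
With the tool pointing down it reaches from about 0.425 to 0.875 m from the base axis. Payload 4.7 kg.
Tool frame: the origin (TCP) lies at the very end of the fingers, on their centre line; the grasp point (between the pads) lies 19 mm behind it; z points along the fingers, y is the line along which they close (so a half turn about z gives the same grasp; the last joint's range is limited). The gripper opens to 87 mm and grips with 3 to 60 N. Pads are 19 mm wide; open, the fingers measure 117 mm over their backs; the gripper's body (75 mm by 190 mm) begins 51 mm behind the grasp point.
Start: joints at [-1.238, 0.321, -0.07, 1.45, 0.023, 1.371, -0.057], TCP at [0.204, 0.617, 0.223] pointing down, gripper open.
Joint ranges: [-2.86, 2.86], [-0.3, 2.09], [-1.38, 1.24], [0.06, 2.45], [-1.56, 4.7], [0.09, 2.05], [-2.69, 2.69]. Speed limits (rad/s): [2.57, 2.57, 3.14, 3.14, 3.14, 3.14, 3.14].

INTERFACE

Orientations are given as a 3x3 rotation matrix whose columns are the frame's x, y, z axes.
In Python, from plant import status, vision, sign_off gives the robot as it stands.
- The arm moves only by the shell command python3 -m handwheel 'ROWS' [FORCE]. ROWS is JSON, a list of rows, each an object of numbers: "dx", "dy", "dz": the shift along the world's x, y, z normalised to -1 to 1, where 1 is 75 mm; "wx", "wy", "wz": the turn, a rotation vector about the world's x, y, z normalised to -1 to 1, where 1 is 90 degrees; "grip": the opening, from 0 (shut) to 1 (fully open). A call has exactly 10 rows; each row shifts and turns the commanded pose from where the row before left it; what a row does not reach is not made up. A row lasts 1/10 s, in which the tool goes at most 50 mm and 8.59 degrees, less where a joint would pass 70% of its speed; a pose out of reach is approached as far as the arm can. A call with a number of a shift or a turn outside -1 to 1 is refused whole. A call with a gripper value outside its range is refused whole. The fingers move at their own pace and stop on an object; FORCE is the grip in N (left out, the last holds). Time passes only in rows, so rows that do not move let the fingers close, or fill a call up. It gives the time, the measured TCP pose, the force, the opening and the grip force at its end, in the units of the state.
- status.read_state(): the state, without advancing time (a new reading comes with each control period).
- vision.get_image(name): name is "scene" or "top" or "wrist"; returns the picture (480x640x3 uint8, blue, green, red); there is no depth.
- vision.camera_model(name): a dict with "fx", "fy", "cx", "cy" (pixels), "rvec" (rotation vector, rad) and "tvec" (3), from world to camera coordinates, as OpenCV has them. Camera axes: x right, y down, z forward; pixel columns grow to the right and rows downward; lengths in m; the calibration is good to about 2 mm. A picture is of the moment at which its call begins: read the wrist's pose just before it. camera_model takes no time and is no camera call; for the wrist camera it gives the pose at the moment of the call.
- sign_off(): hands the job in; it is judged then, once.
The state is a dict: "clock": time; "q": joint angles; "joint_velocities": joint speeds; "joint_torque": joint torques, N m; "eef_pos": TCP position; "ee_rot": TCP orientation; "contact_force": force on the tool from outside, world axes, zero at the start; "wrist_torque": the same for the moment, N m; "grip_width": opening from 0.0 (shut) to 1.0 (fully open); "finger_force": force on a finger pad.
Only numpy, scipy, OpenCV 4.12 (cv2) and the standard library are available. Lean on these libraries where they do the work, as an engineer would, in place of code of your own. Each camera call takes 0.05 s, during which the arm holds its last target. There are 200 camera calls.

## Working session

There is one attempt and no reset: what is moved stays moved. The work goes in short steps, Python scripts to look and compute and a shell command to move; the robot and the scene stay as the last step left them, time stands still between calls to the robot, and variables do not carry over. Pictures are saved under pics/ and viewed, at most 10 in all, crops included, and the job is handed in when it is done.

```bash
mkdir -p pics; python3 - <<'E'
from plant import status, vision
import cv2,numpy as np
for n in ("scene","top"):
    cv2.imwrite(f"pics/{n}0.png",vision.get_image(n))
    m=vision.camera_model(n);R=cv2.Rodrigues(np.array(m["rvec"]))[0]
    print(n,m["fx"],m["cx"],m["cy"],"pos",-R.T@np.array(m["tvec"]).ravel(),R.round(2).tolist())
s=status.read_state();print(s["clock"],s["eef_pos"],np.round(s["ee_rot"],3).tolist(),s["grip_width"],s["contact_force"])
E
```

```text
scene 576.1942782547576 315.3509267989719 239.34604583600415 pos [ 1.35517458 -0.6866993   0.95557666] [[0.67, 0.74, -0.02], [0.45, -0.43, -0.78], [-0.59, 0.52, -0.62]]
top 538.4790279979502 320.2172934664613 243.4651354181812 pos [0.31344681 0.00954113 1.35442772] [[0.01, -1.0, -0.02], [-0.99, -0.01, -0.16], [0.16, 0.02, -0.99]]
0.1 [0.20361576 0.6167666  0.22157436] [[-0.95, 0.313, -0.0], [0.313, 0.95, -0.002], [-0.0, -0.002, -1.0]] 0.999531403245215 [ 0.44208213  0.05339821 -0.19064066]
```

View pics/scene0.png

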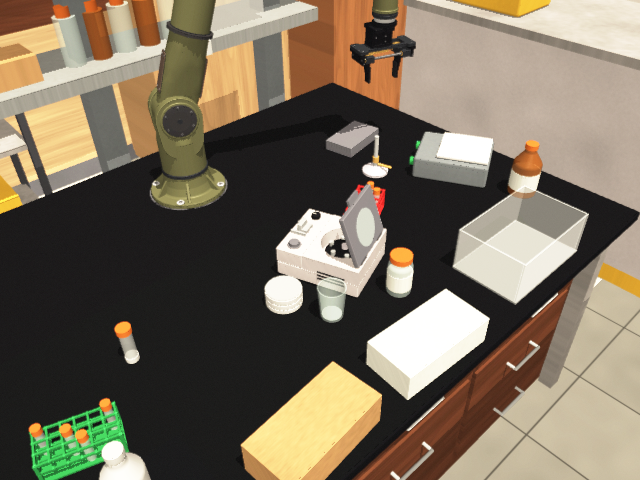

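View pics/top0.png

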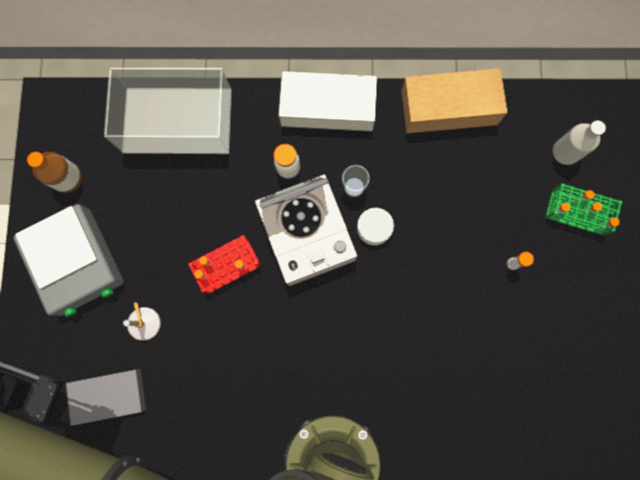

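The views show the centrifuge at about (305,230) in top and (330,250) in scene, with its lid open towards the rear. The start button is at about (340,246) in top and the dial at about (293,265). Next I'll zoom in.

```bash
cat > h.py <<'E'
import cv2,numpy as np
from plant import vision,status
def cast(n,uv,z):
    m=vision.camera_model(n);R=cv2.Rodrigues(np.array(m["rvec"]))[0];t=np.array(m["tvec"]).ravel()
    c=-R.T@t;d=R.T@np.array([(uv[0]-m["cx"])/m["fx"],(uv[1]-m["cy"])/m["fy"],1])
    return c+d*(z-c[2])/d[2]
def proj(n,P):
    m=vision.camera_model(n)
    K=np.array([[m["fx"],0,m["cx"]],[0,m["fy"],m["cy"]],[0,0,1.]])
    return cv2.projectPoints(np.array(P,float).reshape(-1,3),np.array(m["rvec"]),np.array(m["tvec"]),K,None)[0].reshape(-1,2)
E
python3 - <<'E'
import cv2,numpy as np
a=cv2.imread("pics/top0.png")[170:290,250:370];b=cv2.imread("pics/scene0.png")[180:300,270:390]
f=lambda i:cv2.resize(i,(400,400),interpolation=cv2.INTER_CUBIC)
cv2.imwrite("pics/crop.png",np.hstack([f(a),f(b)]))
from h import *
# white housing outline in top; grey button
im=cv2.imread("pics/top0.png");hsv=cv2.cvtColor(im,cv2.COLOR_BGR2HSV)
m=((hsv[...,2]>170)&(hsv[...,1]<60)).astype(np.uint8);m[:170]=0;m[300:]=0;m[:,:250]=0;m[:,358:]=0
c=max(cv2.findContours(m,0,2)[0],key=cv2.contourArea)
print(cv2.boxPoints(cv2.minAreaRect(c)).tolist(),cv2.approxPolyDP(cv2.convexHull(c),3,True).reshape(-1,2).tolist())
E
```

```text
[[254.29208374023438, 200.4064178466797], [325.4355163574219, 173.4209747314453], [356.8689880371094, 256.291015625], [285.7255554199219, 283.2764892578125]] [[328, 184], [356, 255], [286, 282], [255, 201]]
```

View pics/crop.png

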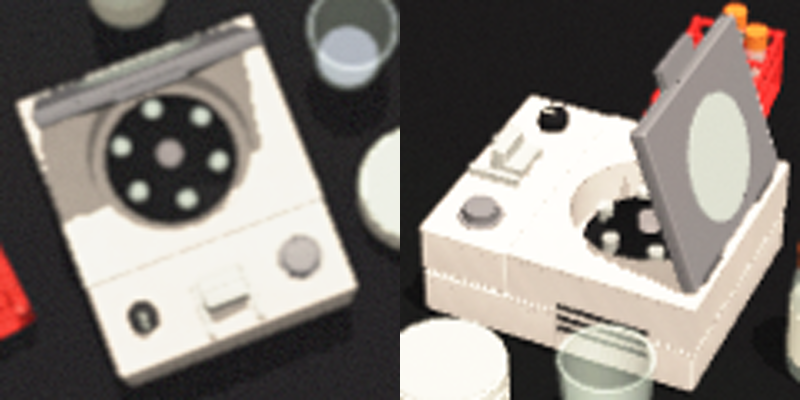

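```bash
python3 - <<'E'
from h import *
C=lambda n,x,y:((250 if n=="top" else 270)+(x+.5)/3.3333-.5,(170 if n=="top" else 180)+(y+.5)/3.3333-.5)
P={}
for n,b,d in (("top",(299,256),(143,318)),("scene",(481,208),(553,110))):
    B=cast(n,C(n,*b),.095)[:2];D=cast(n,C(n,*d),.097)[:2];P[n]=(B,D)
    print(n,B,D,np.linalg.norm(D-B))
B=(P["top"][0]+P["scene"][0])/2;D=(P["top"][1]+P["scene"][1])/2
v=(D-B)/np.linalg.norm(D-B);ex=np.array([v[1],-v[0]]);M=(B+D)/2;O=M+.08*ex
print("deck mid",M,"yaw",np.arctan2(ex[1],ex[0]),"O if button x=-80",O)
# housing corners from top mask, z=.085
for uv in ((356,255),(286,282),(255,201),(328,184)):
    q=cast("top",uv,.085)[:2]-M;print("corner rel deck-mid",q@ex,q@v)
uv=C("top",225,290);q=cast("top",uv,.111)[:2]-M;print("tab top rel",q@ex,q@v)
# lid corner, scene, onto plane y=-80
m=vision.camera_model("scene");R=cv2.Rodrigues(np.array(m["rvec"]))[0];c=-R.T@np.array(m["tvec"]).ravel()
for nm,px in (("front outer?",(647,135)),("front inner?",(636,131)),("hinge",(690,290)),("far top",(727,15))):
    u=C("scene",*px);d=R.T@np.array([(u[0]-m["cx"])/m["fx"],(u[1]-m["cy"])/m["fy"],1])
    yl=.08 if nm=="far top" else -.08
    s=(yl-(c[:2]-O)@v)/(d[:2]@v);p=c+s*d;x=(p[:2]-O)@ex;print(nm,x,p[2],"ang",np.arctan2(p[2]-.0855,.085-x),np.hypot(p[2]-.0855,.085-x))
E
```

```text
top [ 0.51083628 -0.01105734] [0.4651672  0.09873889] 0.1189154237338961
scene [0.71217851 0.19329063] [0.67411513 0.3220099 ] 0.1342291824670461
deck mid [0.59057428 0.15074552] yaw 0.3376158664443172 O if button x=-80 [0.66605805 0.1772446 ]
corner rel deck-mid -0.1596103185115267 -0.15770132354165495
corner rel deck-mid -0.1672415615807834 0.02004124224589984
corner rel deck-mid 0.043957878249629816 0.03037331072733754
corner rel deck-mid 0.02684351121224934 -0.15075239085343808
tab top rel -0.1372080894301374 -0.06840020626434222
front outer? 0.17114647609331912 0.2537678571548716 ang 2.0439663937108037 0.18903779276850718
front inner? 0.16418855342233624 0.2544568860725247 ang 2.0090844244402346 0.18659382718741338
hinge 0.21474384938452462 0.1460321644382877 ang 2.7050602153835763 0.1431698619985998
far top 0.17721671124698626 0.24946659063468435 ang 2.0831186258455916 0.18811954889796062
```

The scene crop sits 400 px to the right in the montage, and I left that offset out. I'll correct it and rerun.

```bash
cat > m.py <<'E'
from h import *
C=lambda n,x,y:((250 if n=="top" else 270-120)+(x+.5)/3.3333-.5,(170 if n=="top" else 180)+(y+.5)/3.3333-.5)
P={}
for n,b,d in (("top",(299,256),(143,318)),("scene",(481,208),(553,110))):
    B=cast(n,C(n,*b),.095)[:2];D=cast(n,C(n,*d),.097)[:2];P[n]=(B,D)
    print(n,B,D,np.linalg.norm(D-B))
B=(P["top"][0]+P["scene"][0])/2;D=(P["top"][1]+P["scene"][1])/2
v=(D-B)/np.linalg.norm(D-B);ex=np.array([v[1],-v[0]]);M=(B+D)/2;O=M+.08*ex
print("deck mid",M,"yaw",np.arctan2(ex[1],ex[0]),"O if button x=-80",O)
for uv in ((356,255),(286,282),(255,201),(328,184)):
    q=cast("top",uv,.085)[:2]-M;print("corner rel deck-mid",q@ex,q@v)
for px in ((225,290),(222,304)): 
    uv=C("top",*px);q=cast("top",uv,.111)[:2]-M;print("tab top rel",q@ex,q@v)
m=vision.camera_model("scene");R=cv2.Rodrigues(np.array(m["rvec"]))[0];c=-R.T@np.array(m["tvec"]).ravel()
for nm,px in (("front outer?",(647,135)),("front inner?",(636,131)),("hinge",(690,290)),("far top",(727,15))):
    u=C("scene",*px);d=R.T@np.array([(u[0]-m["cx"])/m["fx"],(u[1]-m["cy"])/m["fy"],1])
    yl=.08 if nm=="far top" else -.08
    s=(yl-(c[:2]-O)@v)/(d[:2]@v);p=c+s*d;x=(p[:2]-O)@ex;print(nm,x,p[2],"ang",np.arctan2(p[2]-.0855,.085-x),np.hypot(p[2]-.0855,.085-x))
E
python3 m.py
```

```text
top [ 0.51083628 -0.01105734] [0.4651672  0.09873889] 0.1189154237338961
scene [ 0.51557298 -0.01369956] [0.46456393 0.10248097] 0.12688513471615473
deck mid [0.4890351  0.04411574] yaw 0.40425962178807373 O if button x=-80 [0.56258661 0.07558279]
corner rel deck-mid -0.034461968129670076 -0.08862655760343933
corner rel deck-mid -0.03023960515509148 0.0892296405298735
corner rel deck-mid 0.18117905694162936 0.08547406587104293
corner rel deck-mid 0.15204071796393664 -0.09410983801190377
tab top rel -0.006162511754462239 -0.0010155412661138423
tab top rel -0.014478740472626487 0.004678841085638142
front outer? 0.05535233147106346 0.21040681789271054 ang 1.337750675220493 0.1283771685514385
front inner? 0.04760196843053037 0.21138212452709038 ang 1.2820134988600072 0.13131992248217683
hinge 0.08881054507628312 0.08828549374928751 ang 2.510365363184812 0.004720087838770088
far top 0.05100454265832367 0.2062294082711742 ang 1.296319480717813 0.12542440409018332
```

The pose is consistent: O≈(0.563, 0.074), yaw≈0.388, lid≈1.22 rad. I'll move closed fingers to a point behind the lid's outer face, passing high.

```bash
python3 -m handwheel '[{"dx":0.289,"dy":-0.341,"dz":0.27,"wz":0.0224,"grip":0},{"dx":0.289,"dy":-0.341,"dz":0.27,"wz":0.0224,"grip":0},{"dx":0.289,"dy":-0.341,"dz":0.27,"wz":0.0224,"grip":0},{"dx":0.289,"dy":-0.341,"dz":0.27,"wz":0.0224,"grip":0},{"dx":0.289,"dy":-0.341,"wz":0.0224,"grip":0},{"dx":0.289,"dy":-0.341,"wz":0.0224,"grip":0},{"dx":0.289,"dy":-0.341,"wz":0.0224,"grip":0},{"dx":0.289,"dy":-0.341,"wz":0.0224,"grip":0},{"dx":0.289,"dy":-0.341,"wz":0.0224,"grip":0},{"dx":0.289,"dy":-0.341,"wz":0.0224,"grip":0}]' 10
```

```text
validation failed for argument at $[0]...
```

```bash
python3 -m handwheel '[{"dx":0.289,"dy":-0.341,"wz":0.0224,"grip":0},{"dx":0.289,"dy":-0.341,"wz":0.0224,"grip":0},{"dx":0.289,"dy":-0.341,"wz":0.0224,"grip":0},{"dx":0.289,"dy":-0.341,"wz":0.0224,"grip":0},{"dx":0.289,"dy":-0.341,"wz":0.0224,"grip":0},{"dx":0.289,"dy":-0.341,"wz":0.0224,"grip":0},{"dx":0.289,"dy":-0.341,"wz":0.0224,"grip":0},{"dx":0.289,"dy":-0.341,"wz":0.0224,"grip":0},{"dx":0.289,"dy":-0.341,"wz":0.0224,"grip":0},{"dx":0.289,"dy":-0.341,"wz":0.0224,"grip":0}]'; python3 - <<'E'
from h import *
s=status.read_state();print(s["clock"],s["eef_pos"],np.round(s["ee_rot"],3).tolist(),s["grip_width"],s["contact_force"],s["q"])
i=np.hstack([vision.get_image("scene")[100:320,230:450],vision.get_image("wrist")[::2,::2][:220]]);cv2.imwrite("pics/a.png",i)
print(proj("scene",s["eef_pos"]))
E
```

```text
0.1 [0.20361576 0.6167666  0.22157436] [[-0.95, 0.313, -0.0], [0.313, 0.95, -0.002], [-0.0, -0.002, -1.0]] 0.999531403245215 [ 0.44208213  0.05339821 -0.19064066] [-1.23788121  0.32174843 -0.07008346  1.4515466   0.02255994  1.37079459
 -0.05687729]
[[380.18517774  78.85933936]]validation failed for argument at $[0]...
```

View pics/a.png

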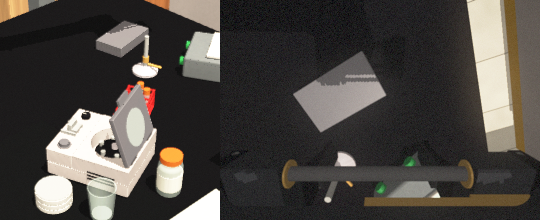

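The picture shows the arm has not moved: both calls were refused, probably because each row needs all seven keys.

```bash
python3 -m handwheel '[{"dx":0.289,"dy":-0.341,"dz":0.27,"wx":0,"wy":0,"wz":0.0224,"grip":0},{"dx":0.289,"dy":-0.341,"dz":0.27,"wx":0,"wy":0,"wz":0.0224,"grip":0},{"dx":0.289,"dy":-0.341,"dz":0.27,"wx":0,"wy":0,"wz":0.0224,"grip":0},{"dx":0.289,"dy":-0.341,"dz":0.27,"wx":0,"wy":0,"wz":0.0224,"grip":0},{"dx":0.289,"dy":-0.341,"dz":0,"wx":0,"wy":0,"wz":0.0224,"grip":0},{"dx":0.289,"dy":-0.341,"dz":0,"wx":0,"wy":0,"wz":0.0224,"grip":0},{"dx":0.289,"dy":-0.341,"dz":0,"wx":0,"wy":0,"wz":0.0224,"grip":0},{"dx":0.289,"dy":-0.341,"dz":0,"wx":0,"wy":0,"wz":0.0224,"grip":0},{"dx":0.289,"dy":-0.341,"dz":0,"wx":0,"wy":0,"wz":0.0224,"grip":0},{"dx":0.289,"dy":-0.341,"dz":0,"wx":0,"wy":0,"wz":0.0224,"grip":0}]' 10
```

```text
clock: 1.2
eef_pos: [0.4212, 0.3603, 0.3035]
ee_rot: [[-0.999, -0.034, -0.0], [-0.034, 0.999, 0.0], [0.0, 0.0, -1.0]]
contact_force: [0.4, 0.7, -0.6]
grip_width: 0.175
finger_force: 0.0
```

Tracking is good. Now the second half.

```bash
python3 -m handwheel '[{"dx":0.289,"dy":-0.341,"dz":0,"wx":0,"wy":0,"wz":0.0224,"grip":0},{"dx":0.289,"dy":-0.341,"dz":0,"wx":0,"wy":0,"wz":0.0224,"grip":0},{"dx":0.289,"dy":-0.341,"dz":0,"wx":0,"wy":0,"wz":0.0224,"grip":0},{"dx":0.289,"dy":-0.341,"dz":0,"wx":0,"wy":0,"wz":0.0224,"grip":0},{"dx":0.289,"dy":-0.341,"dz":0,"wx":0,"wy":0,"wz":0.0224,"grip":0},{"dx":0.289,"dy":-0.341,"dz":0,"wx":0,"wy":0,"wz":0.0224,"grip":0},{"dx":0.289,"dy":-0.341,"dz":0,"wx":0,"wy":0,"wz":0.0224,"grip":0},{"dx":0.289,"dy":-0.341,"dz":0,"wx":0,"wy":0,"wz":0.0224,"grip":0},{"dx":0.289,"dy":-0.341,"dz":0,"wx":0,"wy":0,"wz":0.0224,"grip":0},{"dx":0.289,"dy":-0.341,"dz":0,"wx":0,"wy":0,"wz":0.0224,"grip":0}]'; python3 - <<'E'
from h import *
s=status.read_state();print(s["q"])
i=np.hstack([cv2.resize(vision.get_image("scene")[120:300,250:430],(400,400)),cv2.resize(vision.get_image("wrist"),(400,400))]);cv2.imwrite("pics/b.png",i)
print(proj("scene",s["eef_pos"]))
E
```

```text
clock: 2.2
eef_pos: [0.6379, 0.1048, 0.3034]
ee_rot: [[-0.926, -0.377, -0.0], [-0.377, 0.926, 0.0], [0.0, 0.0, -1.0]]
contact_force: [0.2, 0.4, 0.2]
grip_width: 0.005
finger_force: 0.0
[-0.46362926  0.29507326  0.33796206  1.34250826 -0.09687697  1.52031284
  1.82310336]
[[368.94861446 168.40649442]]
```

View pics/b.png

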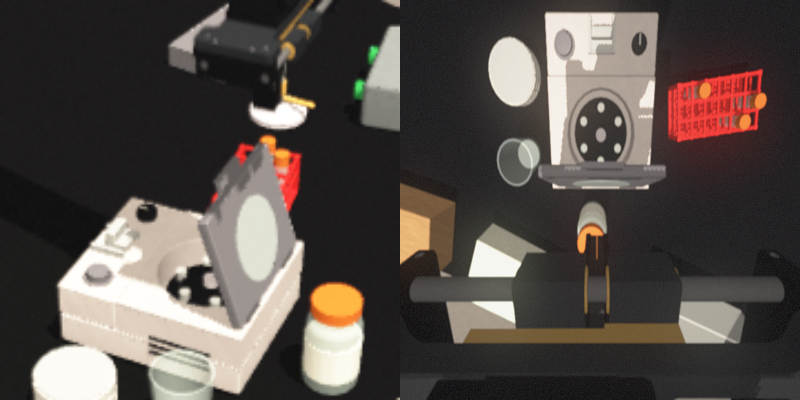

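Scene half: the fingertip hangs clear at about (268,105), above and behind the lid. Wrist half: the button is at (565,43), the dial at (641,43) and the tab near (601,45). I'll refine the pose from this view and descend behind the lid to TCP z≈0.195.

```bash
python3 - <<'E'
from h import *
w=lambda x,y:((x-400+.5)*1.6-.5,(y+.5)*1.2-.5)
B=cast("wrist",w(565,43),.095)[:2];D=cast("wrist",w(641,42),.097)[:2]
v=(D-B)/np.linalg.norm(D-B);ex=np.array([v[1],-v[0]]);print(B,D,np.linalg.norm(D-B),np.arctan2(ex[1],ex[0]),(B+D)/2+.08*ex)
for p in ((546,12),(662,10)):
  q=cast("wrist",w(*p),.085)[:2]-(B+D)/2;print(q@ex,q@v)
q=cast("wrist",w(601,40),.111)[:2]-(B+D)/2;print(q@ex,q@v)
E
python3 -m handwheel '[{"dx":0,"dy":0,"dz":-0.3,"wx":0,"wy":0,"wz":0,"grip":0},{"dx":0,"dy":0,"dz":-0.3,"wx":0,"wy":0,"wz":0,"grip":0},{"dx":0,"dy":0,"dz":-0.3,"wx":0,"wy":0,"wz":0,"grip":0},{"dx":0,"dy":0,"dz":-0.2,"wx":0,"wy":0,"wz":0,"grip":0},{"dx":0,"dy":0,"dz":-0.2,"wx":0,"wy":0,"wz":0,"grip":0},{"dx":0,"dy":0,"dz":-0.1,"wx":0,"wy":0,"wz":0,"grip":0},{"dx":0,"dy":0,"dz":-0.04,"wx":0,"wy":0,"wz":0,"grip":0},{"dx":0,"dy":0,"dz":0,"wx":0,"wy":0,"wz":0,"grip":0},{"dx":0,"dy":0,"dz":0,"wx":0,"wy":0,"wz":0,"grip":0},{"dx":0,"dy":0,"dz":0,"wx":0,"wy":0,"wz":0,"grip":0}]'
```

```text
[ 0.50842186 -0.00667935] [0.46402814 0.1042769 ] 0.11950771296800318 0.3805935841105781 [0.56050054 0.07851651]
-0.03475777236261877 -0.08939934654438536
-0.035776186333651025 0.09289451985154898
0.0006192292666656034 -0.003181049925389582
clock: 3.3
eef_pos: [0.6378, 0.1058, 0.1966]
ee_rot: [[-0.927, -0.375, 0.002], [-0.375, 0.927, 0.0], [-0.002, -0.0, -1.0]]
contact_force: [-0.5, -0.1, 0.2]
grip_width: 0.004
finger_force: 0.0
```

```bash
python3 -m handwheel '[{"dx":-0.2,"dy":-0.08,"dz":0,"wx":0,"wy":0,"wz":0,"grip":0},{"dx":-0.089,"dy":-0.036,"dz":-0.036,"wx":0,"wy":0,"wz":0,"grip":0},{"dx":-0.089,"dy":-0.036,"dz":-0.036,"wx":0,"wy":0,"wz":0,"grip":0},{"dx":-0.089,"dy":-0.036,"dz":-0.036,"wx":0,"wy":0,"wz":0,"grip":0},{"dx":-0.08,"dy":-0.033,"dz":-0.055,"wx":0,"wy":0,"wz":0,"grip":0},{"dx":-0.08,"dy":-0.033,"dz":-0.055,"wx":0,"wy":0,"wz":0,"grip":0},{"dx":-0.08,"dy":-0.033,"dz":-0.055,"wx":0,"wy":0,"wz":0,"grip":0},{"dx":-0.069,"dy":-0.028,"dz":-0.071,"wx":0,"wy":0,"wz":0,"grip":0},{"dx":-0.069,"dy":-0.028,"dz":-0.071,"wx":0,"wy":0,"wz":0,"grip":0},{"dx":-0.069,"dy":-0.028,"dz":-0.071,"wx":0,"wy":0,"wz":0,"grip":0}]'; python3 - <<'E'
from h import *
cv2.imwrite("pics/c.png",cv2.resize(vision.get_image("scene")[120:300,250:430],(400,400)))
E
```

```text
clock: 4.3
eef_pos: [0.5683, 0.0778, 0.1585]
ee_rot: [[-0.927, -0.376, 0.0], [-0.376, 0.927, 0.0], [-0.0, 0.0, -1.0]]
contact_force: [1.4, 1.3, 0.5]
grip_width: 0.006
finger_force: 0.7
```

View pics/c.png

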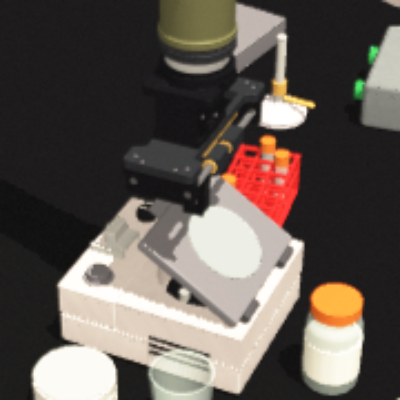

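The fingertip at about (200,200) is on the lid's front part and the lid is at about 0.6 rad. Continuing along the arc.

```bash
python3 -m handwheel '[{"dx":-0.054,"dy":-0.022,"dz":-0.084,"wx":0,"wy":0,"wz":0,"grip":0},{"dx":-0.054,"dy":-0.022,"dz":-0.084,"wx":0,"wy":0,"wz":0,"grip":0},{"dx":-0.054,"dy":-0.022,"dz":-0.084,"wx":0,"wy":0,"wz":0,"grip":0},{"dx":-0.038,"dy":-0.015,"dz":-0.095,"wx":0,"wy":0,"wz":0,"grip":0},{"dx":-0.038,"dy":-0.015,"dz":-0.095,"wx":0,"wy":0,"wz":0,"grip":0},{"dx":-0.038,"dy":-0.015,"dz":-0.095,"wx":0,"wy":0,"wz":0,"grip":0},{"dx":-0.02,"dy":-0.008,"dz":-0.095,"wx":0,"wy":0,"wz":0,"grip":0},{"dx":-0.02,"dy":-0.008,"dz":-0.09,"wx":0,"wy":0,"wz":0,"grip":0},{"dx":-0.02,"dy":-0.008,"dz":-0.08,"wx":0,"wy":0,"wz":0,"grip":0},{"dx":0,"dy":0,"dz":0,"wx":0,"wy":0,"wz":0,"grip":0}]'
```

```text
clock: 5.35
eef_pos: [0.5435, 0.0678, 0.0989]
ee_rot: [[-0.927, -0.375, -0.0], [-0.375, 0.927, 0.0], [-0.0, 0.0, -1.0]]
contact_force: [0.9, -0.2, 2.2]
grip_width: 0.005
finger_force: 1.9
```

```bash
python3 -m handwheel '[{"dx":0,"dy":0,"dz":-0.02,"wx":0,"wy":0,"wz":0,"grip":0},{"dx":0,"dy":0,"dz":-0.02,"wx":0,"wy":0,"wz":0,"grip":0},{"dx":0,"dy":0,"dz":-0.02,"wx":0,"wy":0,"wz":0,"grip":0},{"dx":0,"dy":0,"dz":0,"wx":0,"wy":0,"wz":0,"grip":0},{"dx":0,"dy":0,"dz":0,"wx":0,"wy":0,"wz":0,"grip":0},{"dx":0,"dy":0,"dz":0,"wx":0,"wy":0,"wz":0,"grip":0},{"dx":0,"dy":0,"dz":0,"wx":0,"wy":0,"wz":0,"grip":0},{"dx":0,"dy":0,"dz":0,"wx":0,"wy":0,"wz":0,"grip":0},{"dx":0,"dy":0,"dz":0,"wx":0,"wy":0,"wz":0,"grip":0},{"dx":0,"dy":0,"dz":0,"wx":0,"wy":0,"wz":0,"grip":0}]'
```

```text
clock: 6.35
eef_pos: [0.5436, 0.0678, 0.0985]
ee_rot: [[-0.927, -0.375, 0.0], [-0.375, 0.927, 0.001], [-0.001, 0.001, -1.0]]
contact_force: [-10.6, -1.2, 26.8]
grip_width: 0.003
finger_force: 13.4
```

The lid is hard against its stop at z=0.0985. I'll lift off and look at the latch with the wrist camera.

```bash
python3 -m handwheel '[{"dx":0,"dy":0,"dz":0.08,"wx":0,"wy":0,"wz":0,"grip":0},{"dx":0,"dy":0,"dz":0.2,"wx":0,"wy":0,"wz":0,"grip":0},{"dx":0.1,"dy":0.04,"dz":0.3,"wx":0,"wy":0,"wz":0,"grip":0},{"dx":0.1,"dy":0.04,"dz":0.3,"wx":0,"wy":0,"wz":0,"grip":0},{"dx":0.1,"dy":0.04,"dz":0.3,"wx":0,"wy":0,"wz":0,"grip":0},{"dx":0.1,"dy":0.04,"dz":0.3,"wx":0,"wy":0,"wz":0,"grip":0},{"dx":0,"dy":0,"dz":0.1,"wx":0,"wy":0,"wz":0,"grip":0},{"dx":0,"dy":0,"dz":0,"wx":0,"wy":0,"wz":0,"grip":0},{"dx":0,"dy":0,"dz":0,"wx":0,"wy":0,"wz":0,"grip":0},{"dx":0,"dy":0,"dz":0,"wx":0,"wy":0,"wz":0,"grip":0}]'; python3 - <<'E'
from h import *
w=vision.get_image("wrist");cv2.imwrite("pics/w1.png",w)
m=vision.camera_model("wrist");np.savez("w1.npz",**{k:np.array(x) for k,x in m.items()})
s=cv2.resize(vision.get_image("scene")[160:300,260:400],(280,280));w[200:480,360:]=s
cv2.imwrite("pics/d.png",w)
E
```

```text
clock: 7.35
eef_pos: [0.5723, 0.0795, 0.2114]
ee_rot: [[-0.927, -0.375, -0.003], [-0.375, 0.927, -0.001], [0.003, 0.001, -1.0]]
contact_force: [0.1, -0.2, -0.4]
grip_width: 0.005
finger_force: 0.0
```

View pics/d.png

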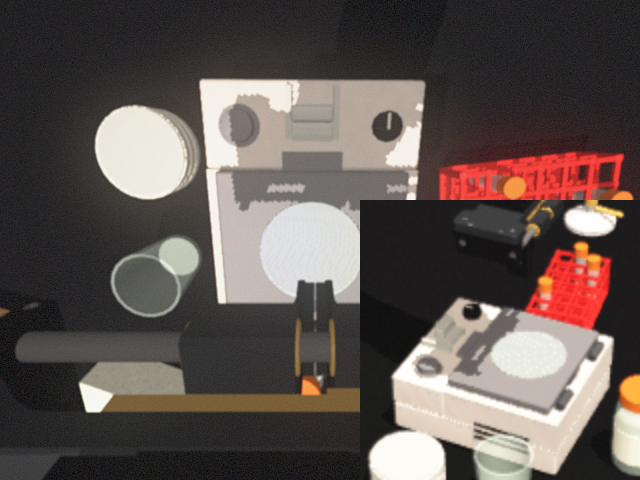

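The lid is shut and level. In the wrist view the tab's top front edge is at about (312,103), the button at (239,125), the dial at (388,126) and the front deck corners at (201,80) and (426,80).

```bash
python3 - <<'E'
from h import *
z=lambda p,h:cast("wrist",p,h)[:2]
B=z((239,125),.095);D=z((388,125),.097)
v=(D-B)/np.linalg.norm(D-B);ex=np.array([v[1],-v[0]]);M=(B+D)/2;O=M+.08*ex
print(B,D,np.linalg.norm(D-B),np.arctan2(ex[1],ex[0]),O)
T=status.read_state()["eef_pos"][:2]
for n,p,h in(("tabfront",(312,103),.111),("tabrear top",(312,121),.111),("cornR",(201,80),.085),("cornL",(426,80),.085),("lip front",(312,152),.0915)):
  q=z(p,h);r=q-O;print(n,q,r@ex,r@v)
print("TCP",(T-O)@ex,(T-O)@v)
E
```

```text
[ 0.51140086 -0.00980606] [0.46745206 0.09923886] 0.11756824107003225 0.38311910445236524 [0.56362672 0.07462162]
tabfront [0.47596497 0.0383683 ] -0.09485859355111952 -0.0008557774060105093
tabrear top [0.48748943 0.04298596] -0.08244347130232789 -0.0008808943842335723
cornR [ 0.49120621 -0.05008248] -0.11378654173964488 -0.08859156457418686
cornL [0.42471913 0.11463266] -0.11388049348337431 0.08903613402943694
lip front [0.5091427  0.05152406] -0.05916832322184384 -0.0010561104791232362
TCP 0.010237221214231223 0.0012119499138162572
```

```bash
python3 -m handwheel '[{"dx":-0.3155,"dy":-0.1307,"dz":0,"wx":0,"wy":0,"wz":0,"grip":0},{"dx":-0.3155,"dy":-0.1307,"dz":0,"wx":0,"wy":0,"wz":0,"grip":0},{"dx":-0.3155,"dy":-0.1307,"dz":0,"wx":0,"wy":0,"wz":0,"grip":0},{"dx":-0.3155,"dy":-0.1307,"dz":0,"wx":0,"wy":0,"wz":0,"grip":0},{"dx":-0.3155,"dy":-0.1307,"dz":0,"wx":0,"wy":0,"wz":0,"grip":0},{"dx":0,"dy":0,"dz":-0.45,"wx":0,"wy":0,"wz":0,"grip":0},{"dx":0,"dy":0,"dz":-0.45,"wx":0,"wy":0,"wz":0,"grip":0},{"dx":0,"dy":0,"dz":-0.3,"wx":0,"wy":0,"wz":0,"grip":0},{"dx":0,"dy":0,"dz":-0.1,"wx":0,"wy":0,"wz":0,"grip":0},{"dx":0,"dy":0,"dz":0,"wx":0,"wy":0,"wz":0,"grip":0}]'
```

```text
clock: 8.45
eef_pos: [0.4542, 0.0306, 0.1145]
ee_rot: [[-0.927, -0.375, -0.002], [-0.375, 0.927, -0.001], [0.003, 0.0, -1.0]]
contact_force: [-1.2, 0.9, -0.2]
grip_width: 0.003
finger_force: 0.0
```

```bash
python3 -m handwheel '[{"dx":0,"dy":0,"dz":-0.14,"wx":0,"wy":0,"wz":0,"grip":0},{"dx":0,"dy":0,"dz":-0.08,"wx":0,"wy":0,"wz":0,"grip":0},{"dx":0,"dy":0,"dz":0,"wx":0,"wy":0,"wz":0,"grip":0},{"dx":0.05,"dy":0.02,"dz":0,"wx":0,"wy":0,"wz":0,"grip":0},{"dx":0.05,"dy":0.02,"dz":0,"wx":0,"wy":0,"wz":0,"grip":0},{"dx":0.05,"dy":0.02,"dz":0,"wx":0,"wy":0,"wz":0,"grip":0},{"dx":0.05,"dy":0.02,"dz":0,"wx":0,"wy":0,"wz":0,"grip":0},{"dx":0.05,"dy":0.02,"dz":0,"wx":0,"wy":0,"wz":0,"grip":0},{"dx":0.05,"dy":0.02,"dz":0,"wx":0,"wy":0,"wz":0,"grip":0},{"dx":0.05,"dy":0.02,"dz":0,"wx":0,"wy":0,"wz":0,"grip":0}]'
```

```text
clock: 9.45
eef_pos: [0.4817, 0.0413, 0.099]
ee_rot: [[-0.927, -0.376, -0.0], [-0.376, 0.927, -0.0], [0.0, 0.0, -1.0]]
contact_force: [-2.3, 0.6, 2.0]
grip_width: 0.007
finger_force: 1.1
```

```bash
python3 -m handwheel '[{"dx":0.0124,"dy":0.005,"dz":0,"wx":0,"wy":0,"wz":0,"grip":0},{"dx":0.0124,"dy":0.005,"dz":0,"wx":0,"wy":0,"wz":0,"grip":0},{"dx":0.0124,"dy":0.005,"dz":0,"wx":0,"wy":0,"wz":0,"grip":0},{"dx":0.0124,"dy":0.005,"dz":0,"wx":0,"wy":0,"wz":0,"grip":0},{"dx":0.0124,"dy":0.005,"dz":0,"wx":0,"wy":0,"wz":0,"grip":0},{"dx":0,"dy":0,"dz":0,"wx":0,"wy":0,"wz":0,"grip":0},{"dx":0,"dy":0,"dz":0,"wx":0,"wy":0,"wz":0,"grip":0},{"dx":0,"dy":0,"dz":0,"wx":0,"wy":0,"wz":0,"grip":0},{"dx":0,"dy":0,"dz":0,"wx":0,"wy":0,"wz":0,"grip":0},{"dx":0,"dy":0,"dz":0,"wx":0,"wy":0,"wz":0,"grip":0}]'
```

```text
clock: 10.45
eef_pos: [0.4838, 0.0422, 0.0988]
ee_rot: [[-0.927, -0.375, -0.005], [-0.375, 0.927, -0.001], [0.005, 0.001, -1.0]]
contact_force: [-8.7, -2.9, 7.4]
grip_width: 0.009
finger_force: 4.4
```

The horizontal force is rising, and there is also some upward force. I'll raise the tip 4 mm in case it is rubbing on the guide, then push a little more.

```bash
python3 -m handwheel '[{"dx":-0.0124,"dy":-0.005,"dz":0,"wx":0,"wy":0,"wz":0,"grip":0},{"dx":0,"dy":0,"dz":0.05,"wx":0,"wy":0,"wz":0,"grip":0},{"dx":0,"dy":0,"dz":0,"wx":0,"wy":0,"wz":0,"grip":0},{"dx":0.0124,"dy":0.005,"dz":0,"wx":0,"wy":0,"wz":0,"grip":0},{"dx":0.0124,"dy":0.005,"dz":0,"wx":0,"wy":0,"wz":0,"grip":0},{"dx":0,"dy":0,"dz":0,"wx":0,"wy":0,"wz":0,"grip":0},{"dx":0,"dy":0,"dz":0,"wx":0,"wy":0,"wz":0,"grip":0},{"dx":0,"dy":0,"dz":0,"wx":0,"wy":0,"wz":0,"grip":0},{"dx":0,"dy":0,"dz":0,"wx":0,"wy":0,"wz":0,"grip":0},{"dx":0,"dy":0,"dz":0,"wx":0,"wy":0,"wz":0,"grip":0}]'; python3 - <<'E'
from h import *
a=vision.get_image("top")[215:290,275:365];b=vision.get_image("scene")[195:255,270:342]
cv2.imwrite("pics/e.png",np.hstack([cv2.resize(a,(400,333),interpolation=2),cv2.resize(b,(400,333),interpolation=2)]))
E
```

```text
clock: 11.45
eef_pos: [0.4838, 0.0425, 0.1022]
ee_rot: [[-0.927, -0.375, -0.007], [-0.375, 0.927, -0.001], [0.007, 0.001, -1.0]]
contact_force: [-11.0, -3.8, 5.9]
grip_width: 0.006
finger_force: 5.7
```

View pics/e.png

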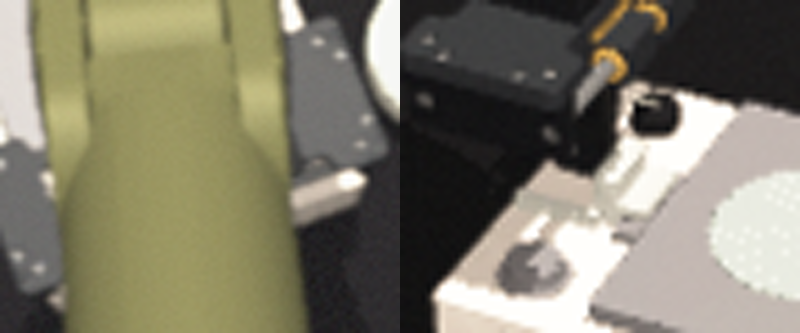

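The tip stops at the same place under more force, so this is the hard stop, and the scene half shows the tongue over the lip at about (630,190). I'll retract and check with the wrist camera from the same place as before.

```bash
python3 -m handwheel '[{"dx":-0.08,"dy":-0.032,"dz":0,"wx":0,"wy":0,"wz":0,"grip":0},{"dx":-0.03,"dy":-0.012,"dz":0.05,"wx":0,"wy":0,"wz":0,"grip":0},{"dx":0,"dy":0,"dz":0.45,"wx":0,"wy":0,"wz":0,"grip":0},{"dx":0,"dy":0,"dz":0.5,"wx":0,"wy":0,"wz":0,"grip":0},{"dx":0.32,"dy":0.13,"dz":0.45,"wx":0,"wy":0,"wz":0,"grip":0},{"dx":0.32,"dy":0.13,"dz":0,"wx":0,"wy":0,"wz":0,"grip":0},{"dx":0.32,"dy":0.13,"dz":0,"wx":0,"wy":0,"wz":0,"grip":0},{"dx":0.32,"dy":0.13,"dz":0,"wx":0,"wy":0,"wz":0,"grip":0},{"dx":0,"dy":0,"dz":0,"wx":0,"wy":0,"wz":0,"grip":0},{"dx":0,"dy":0,"dz":0,"wx":0,"wy":0,"wz":0,"grip":0}]'; python3 - <<'E'
from h import *
w=vision.get_image("wrist");cv2.imwrite("pics/w2.png",w)
cv2.imwrite("pics/f.png",cv2.resize(w[60:220,180:440],None,fx=3,fy=3,interpolation=2))
E
```

```text
clock: 12.55
eef_pos: [0.5753, 0.0796, 0.2116]
ee_rot: [[-0.927, -0.376, 0.001], [-0.376, 0.927, -0.0], [-0.001, -0.0, -1.0]]
contact_force: [-0.5, -0.8, 0.3]
grip_width: 0.002
finger_force: 0.0
```

View pics/f.png

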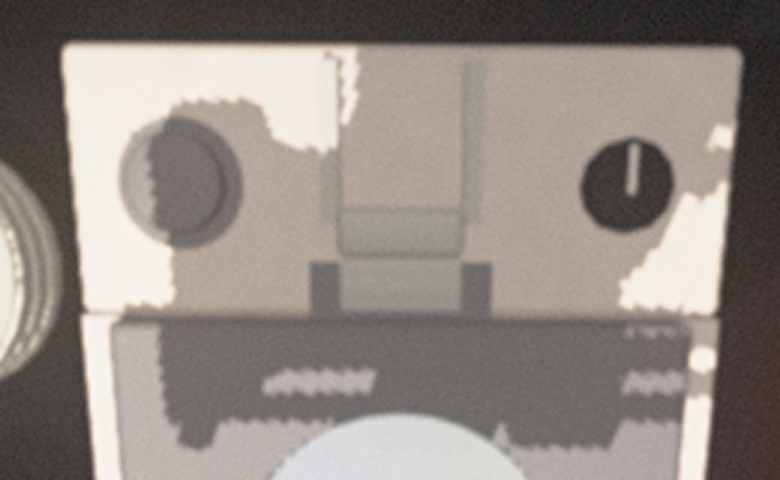

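The tongue now covers the lip, centred at about (400,285), and the tab's top front edge is at (400,208) in the crop. Computing travel and the button position.

```bash
python3 - <<'E'
from h import *
w=lambda x,y:(180+(x+.5)/3-.5,60+(y+.5)/3-.5)
z=lambda x,y,h:cast("wrist",w(x,y),h)[:2]
B=z(176,182,.095);D=z(627,185,.097)
v=(D-B)/np.linalg.norm(D-B);ex=np.array([v[1],-v[0]]);M=(B+D)/2;O=M+.08*ex
print(B,D,np.linalg.norm(D-B),np.arctan2(ex[1],ex[0]),O)
for n,p,h in(("tabfront",(400,208),.111),("tabrear",(400,240),.111),("tongue tip",(400,312),.098),("cornR",(65,45),.085),("cornL",(740,50),.085),("lidfront",(400,318),.0985)):
  r=z(*p,h)-O;print(n,r@ex,r@v)
T=np.array(status.read_state()["eef_pos"]);print("to button /75mm",(np.append(B,.095)-T)/.075)
E
```

```text
[ 0.51073482 -0.01169556] [0.46729472 0.09806682] 0.11804584843650819 0.37685011652719946 [0.56340104 0.07262511]
tabfront -0.07375234115351557 -0.00011349773032134442
tabrear -0.0661157429609615 -7.307150738928923e-05
tongue tip -0.0472868184651715 -2.913739824700322e-05
cornR -0.11386031353234614 -0.08805831738068232
cornL -0.11388795096694312 0.08863653067776367
lidfront -0.04574627474997932 -1.8838246287996143e-05
to button /75mm [-0.85455507 -1.21130012 -1.55640819]
```

```bash
python3 -m handwheel '[{"dx":-0.214,"dy":-0.303,"dz":0,"wx":0,"wy":0,"wz":0,"grip":0},{"dx":-0.214,"dy":-0.303,"dz":0,"wx":0,"wy":0,"wz":0,"grip":0},{"dx":-0.214,"dy":-0.303,"dz":0,"wx":0,"wy":0,"wz":0,"grip":0},{"dx":-0.214,"dy":-0.303,"dz":0,"wx":0,"wy":0,"wz":0,"grip":0},{"dx":0,"dy":0,"dz":-0.35,"wx":0,"wy":0,"wz":0,"grip":0},{"dx":0,"dy":0,"dz":-0.35,"wx":0,"wy":0,"wz":0,"grip":0},{"dx":0,"dy":0,"dz":-0.35,"wx":0,"wy":0,"wz":0,"grip":0},{"dx":0,"dy":0,"dz":-0.3,"wx":0,"wy":0,"wz":0,"grip":0},{"dx":0,"dy":0,"dz":0,"wx":0,"wy":0,"wz":0,"grip":0},{"dx":0,"dy":0,"dz":0,"wx":0,"wy":0,"wz":0,"grip":0}]'
```

```text
clock: 13.6
eef_pos: [0.5104, -0.0119, 0.111]
ee_rot: [[-0.927, -0.375, 0.001], [-0.375, 0.927, 0.0], [-0.001, 0.0, -1.0]]
contact_force: [-0.1, -0.2, 0.1]
grip_width: 0.004
finger_force: 0.0
```

```bash
python3 -m handwheel '[{"dx":0,"dy":0,"dz":-0.12,"wx":0,"wy":0,"wz":0,"grip":0},{"dx":0,"dy":0,"dz":-0.06,"wx":0,"wy":0,"wz":0,"grip":0},{"dx":0,"dy":0,"dz":-0.04,"wx":0,"wy":0,"wz":0,"grip":0},{"dx":0,"dy":0,"dz":-0.03,"wx":0,"wy":0,"wz":0,"grip":0},{"dx":0,"dy":0,"dz":-0.03,"wx":0,"wy":0,"wz":0,"grip":0},{"dx":0,"dy":0,"dz":-0.02,"wx":0,"wy":0,"wz":0,"grip":0},{"dx":0,"dy":0,"dz":0,"wx":0,"wy":0,"wz":0,"grip":0},{"dx":0,"dy":0,"dz":0,"wx":0,"wy":0,"wz":0,"grip":0},{"dx":0,"dy":0,"dz":0,"wx":0,"wy":0,"wz":0,"grip":0},{"dx":0,"dy":0,"dz":0,"wx":0,"wy":0,"wz":0,"grip":0}]'
```

```text
clock: 14.6
eef_pos: [0.5109, -0.0116, 0.0902]
ee_rot: [[-0.927, -0.375, 0.0], [-0.375, 0.927, 0.001], [-0.001, 0.001, -1.0]]
contact_force: [-6.3, -0.1, 17.8]
grip_width: 0.006
finger_force: 8.6
```

The button is against its stop (z=0.090, 18 N). Releasing and clearing.

```bash
python3 -m handwheel '[{"dx":0,"dy":0,"dz":0.04,"wx":0,"wy":0,"wz":0,"grip":0},{"dx":0,"dy":0,"dz":0.1,"wx":0,"wy":0,"wz":0,"grip":0},{"dx":0,"dy":0,"dz":0.3,"wx":0,"wy":0,"wz":0,"grip":0},{"dx":0,"dy":0,"dz":0.4,"wx":0,"wy":0,"wz":0,"grip":0},{"dx":0,"dy":0,"dz":0.4,"wx":0,"wy":0,"wz":0,"grip":0},{"dx":0.3,"dy":0.3,"dz":0.4,"wx":0,"wy":0,"wz":0,"grip":0},{"dx":0.3,"dy":0.3,"dz":0,"wx":0,"wy":0,"wz":0,"grip":0},{"dx":0.3,"dy":0.3,"dz":0,"wx":0,"wy":0,"wz":0,"grip":0},{"dx":0,"dy":0.3,"dz":0,"wx":0,"wy":0,"wz":0,"grip":0},{"dx":0,"dy":0,"dz":0,"wx":0,"wy":0,"wz":0,"grip":0}]'; python3 - <<'E'
from h import *
cv2.imwrite("pics/g.png",np.hstack([cv2.resize(vision.get_image("wrist"),(400,300)),cv2.resize(vision.get_image("scene"),(400,300))]))
E
```

```text
clock: 15.6
eef_pos: [0.5779, 0.0828, 0.21]
ee_rot: [[-0.925, -0.381, -0.001], [-0.381, 0.925, 0.001], [0.001, 0.002, -1.0]]
contact_force: [0.3, -0.3, 0.0]
grip_width: 0.006
finger_force: 0.0
```

View pics/g.png

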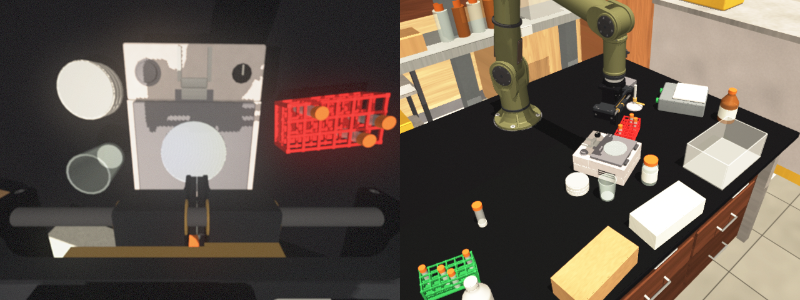

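The lid is shut, the latch at (195,85) is home and the button at (148,72) is up. The bystanders stand where they were and the robot is clear, so I'm handing in.

```bash
python3 -c "from plant import sign_off; print(sign_off())"
```

```text
the job is handed in; nothing more can be done
None
```

The lid was pushed shut, the latch pushed home, and the start button pressed down and released, in that order; the job was handed in at about 16 s of the 48 s allowed, and no verdict was returned.

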